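Clamp the exhaust tube in the weld fixture

TASK

Clamp the exhaust tube in its welding fixture: push the yellow strap over until it lies fully down across the tube, and then, with the strap down, push the red cam lever fully down over the end of the strap. Leave the tube lying where it is in its V-blocks, and do not shift the loose things standing around the fixture.

Things in the scene. Friction and masses are not known exactly. Their poses are not given: they have to be found in the camera images.
- fixture: Fixture fixed to the table: blue base 200 x 210 x 12 mm, two dark V-blocks. Origin at the centre of the underside, z up; the tube lies along x. Grey bracket pairs, 45 mm wide along x, 24 mm along y, centred on x = 0, carry the strap (y = +65 mm, bracket top 104 mm above the table) and the lever (y = -75 mm, top 118 mm). Strap and lever swing in the plane x = 0 of this frame.
- strap (a joint): Angle of the yellow strap, rad: 0 = fully down, level across the tube, pointing to -y of the fixture (end stop); 1.57 = upright; more = leaning back, away from the tube, to +y (stop at 2.4). Starts at 1.8 to 2.25. A stiff hinge (about 0.15 N m) keeps it where it is left.
- strap_hinge (a point): Point on the strap's hinge axis, at mid width: 65 mm along +y from the fixture's origin, 94 mm above the table. The hinge axis is parallel to the fixture's x axis.
- strap_tip (a point): Middle of the free end of the yellow strap, a flat bar 24 mm wide and 8 mm thick, reaching 115 mm from its hinge axis. With the strap down its top face is 98 mm above the table.
- lever (a joint): Angle of the cam lever, rad: 0 = fully down, level, lying over the end of the closed strap, pointing to +y of the fixture (end stop); 1.57 = upright; more = leaning outward, away from the tube, to -y (stop at 2.4). Starts at 1.95 to 2.25. A stiff hinge (about 0.25 N m) keeps it where it is left.
- lever_pivot (a point): Point on the lever's pivot axis, at mid width: 75 mm along -y from the fixture's origin, 108 mm above the table. The axis is parallel to the fixture's x axis.
- lever_tip (a point): Middle of the free end of the lever, a bar 10 mm thick reaching 80 mm from its pivot: steel, 14 mm wide, with a red grip 20 mm wide on its outer 45 mm. With the lever down its top face is 113 mm above the table.
- tube: Loose bright steel exhaust tube with tinted bands, 60 mm across, 260 mm long, about 0.5 kg, lying in the V-blocks along the fixture's x axis, its top 88 mm above the table. Origin at the middle of its axis. To be left where it lies.
- tin: Loose bare metal tin, 62 mm across, 75 mm tall, standing; origin at the centre of its underside. A bystander.
- collar: Loose dark steel pipe collar (open ring), 68 mm across, 50 mm tall, standing on end; origin at the centre of its underside. A bystander.
- disc: Loose black grinding drum, 72 mm across, 26 mm tall, lying flat; origin at the centre of its underside. A bystander.

How it is judged:
By the outcome, as a careful person would: the job done as asked, in the order asked, and still so for the second after the job is handed in, with the robot touching nothing.
It also fails if it takes over 51 s, if anything falls off the work surface, if the arm or the gripper's body presses on something with over 40 N, if the wrist force passes 120 N, or if a joint passes its speed limit or range.

ROBOT

A 7-joint arm with a two-finger parallel gripper is mounted at the origin on the work surface. World frame = base frame: x ahead of the robot, y to its left, z up, the work surface at z = 0. Lengths are in m, angles in rad, forces in N, time in s.
With the tool pointing down it reaches from about 0.425 to 0.95 m from the base axis. Payload 4.7 kg.
Tool frame: the origin (TCP) lies midway between the tips of the shut fingers; the grasp point (between the pads) lies 19 mm behind it; z points along the fingers, y is the direction in which the jaws open and shut (so a half turn about z gives the same grasp; the last joint's range is limited). The gripper opens to 87 mm and grips with 3 to 60 N. Pads are 19 mm wide; open, the fingers measure 117 mm over their backs; the gripper's body (75 mm by 190 mm) begins 51 mm behind the grasp point.
Start: joints at [-0.029, 0.469, -0.049, 1.532, 0.024, 1.141, -0.082], TCP at [0.675, 0, 0.223] pointing down, gripper open.
Joint ranges: [-2.59, 2.59], [-0.33, 1.99], [-1.39, 1.29], [0.1, 2.45], [-1.04, 4.18], [0.21, 1.99], [-2.66, 2.66]. Speed limits (rad/s): [2.57, 2.57, 3.14, 3.14, 3.14, 3.14, 3.14].

INTERFACE

Orientations are given as a rotation vector (axis times angle).
In Python, from plant import r gives the robot as it stands. The module is installed in compiled form; this text tells all that it offers.
- The arm moves only by the tool carry_out, never from a script. Its argument "motion" is text: rows parted by semicolons, each of 5 numbers parted by spaces: the shift along the tool's x, y, z in mm, then the turn about the tool's z in degrees, then the gripper's target within -1 to 1 (shut at 1, half-way at 0, fully open at -1). In form: dx dy dz yaw hand; .... A call has exactly 5 rows; each row is the pose to reach, as a shift and turn from the pose commanded when the call began, along the tool's axes at that moment; what a row does not reach only later rows make up. A row lasts 1/8 s, in which the tool goes at most 62.5 mm and 10.7 degrees, less where a joint would pass 70% of its speed; a pose out of reach is approached as far as the arm can. A call with a gripper value outside its range is refused whole. The fingers move at their own pace and stop on an object; "squeeze" is the grip in N (left out, the last holds). Time passes only in rows, so rows that repeat a pose let the fingers close, or fill a call up. It gives the time, the measured TCP pose, the force and the opening at its end, in the units of the state.
- r.sense(): the state, without advancing time (a new reading comes with each control period).
- r.camera(name): name is "scene" or "side" or "wrist"; returns the picture (400x640x3 uint8, blue, green, red); there is no depth.
- r.camera_info(name): a dict with "intrinsics" (3x3 intrinsics, pixels), "xyz" and "orientation" of the camera in the world. Camera axes: x right, y down, z forward; pixel columns grow to the right and rows downward; lengths in m; the calibration is good to about 2 mm. A picture is of the moment at which its call begins: read the wrist's pose just before it. camera_info takes no time and is no camera call; for the wrist camera it gives the pose at the moment of the call.
- r.sign_off(): hands the job in, once; it reports no verdict.
Trained networks look in the newest picture that a camera, given by its name, has taken for a name from the list of things; names that differ only in an ending like _2 or _b are one class to them, and where a whole thing is asked for, a point or a joint stands for the part that bears it (a point fixed in the world has none). Each returns a list of dicts, best first, with "conf" (0 to 1); they miss things now and then, are a little off and sometimes report something else, mostly with a low value. They report only what shows in the picture. A call takes as long as a camera call.
- r.regions_of(camera, query): "mask" (400x640 bool, what is visible of it) and "point" ([column, row] in pixels, amid what is visible of it).
- r.spot_point(camera, query): "point" ([column, row] in pixels: a listed point, or the origin of a listed thing).
The state is a dict: "time": time; "joints": joint angles; "joint_velocities": joint speeds; "tau": joint torques, N m; "position": TCP position; "tool_rot": TCP orientation; "wrist_force": force on the tool from outside, world axes, zero at the start; "moment": the same for the moment, N m; "finger_gap": finger opening in m.
Only numpy, scipy, OpenCV 4.12 (cv2) and the standard library are available. Lean on these libraries where they do the work, as an engineer would, in place of code of your own. Each camera call takes 0.05 s, during which the arm holds its last target.

## Working session

There is one attempt and no reset: what is moved stays moved. The work goes in short steps, Python scripts to look and compute and a tool call to move; the robot and the scene stay as the last step left them, time stands still between calls to the robot, and variables do not carry over. Pictures are saved under pics/ and viewed, and the job is handed in when it is done.

Besides the shell and the picture viewer there is one more tool, called after "Request:" as name(argument=value, ...), one argument or row to a line, values as JSON. carry_out: Moves the arm, as the interface text tells. Its arguments: {"type":"object","properties":{"motion":{"type":"string"},"squeeze":{"type":"number"}},"required":["motion"]}

```bash
mkdir -p pics; cat > h.py <<'E'
import numpy as np,cv2
from scipy.spatial.transform import Rotation as R
from plant import r
def cam(n):
    i=r.camera_info(n);K=np.array(i["intrinsics"]);o=np.array(i["orientation"]);
    M=o if o.shape==(3,3) else R.from_rotvec(o).as_matrix()
    return K,np.array(i["xyz"]),M
def ray(n,p):
    K,x,M=cam(n);d=M@np.linalg.inv(K)@np.array([p[0],p[1],1.]);return x,d/np.linalg.norm(d)
def atz(n,p,z):
    x,d=ray(n,p);return x+d*(z-x[2])/d[2]
def proj(n,P):
    K,x,M=cam(n);c=K@(M.T@(np.array(P)-x));return c[:2]/c[2]
def tri(rs):
    A=0;b=0
    for x,d in rs:
        Q=np.eye(3)-np.outer(d,d);A=A+Q;b=b+Q@x
    return np.linalg.solve(A,b)
E
python3 - <<'E'
from h import *
print(r.sense())
for n in("scene","side"):
    print(n,r.camera_info(n))
    cv2.imwrite(f"pics/{n}0.png",r.camera(n))
    for q in("strap_hinge","strap_tip","lever_pivot","lever_tip","fixture","tube","tin","collar","disc"):
        print(q,[(np.round(d["point"],1),round(d["conf"],2)) for d in r.spot_point(n,q)[:2]])
E
```

```text
{'time': 0.0, 'joints': array([-0.0288787 ,  0.46939904, -0.04860525,  1.53366283,  0.02408502,
        1.140977  , -0.08229729]), 'joint_velocities': array([-1.60125744e-03, -2.77432854e-04,  1.73834941e-03, -3.20215408e-04,
        3.33673938e-05, -6.31793413e-04,  1.80123666e-03]), 'tau': array([ 8.49551179e-05, -5.07972229e+01, -8.03461717e-02, -2.36155879e+01,
       -6.12773141e-02,  3.78107757e-02,  1.50727069e-04]), 'position': array([6.74420412e-01, 7.57414635e-06, 2.21541197e-01]), 'tool_rot': array([-2.22051795e+00, -2.22055193e+00,  2.11982236e-03]), 'wrist_force': array([-0.35370015,  0.82521497, -0.33874775]), 'moment': array([ 0.03715571, -0.0349171 , -0.03007892]), 'finger_gap': 0.08697655106614237}
scene {'intrinsics': array([[361.44558874,   0.        , 319.59923477],
       [  0.        , 361.44558874, 200.75241377],
       [  0.        ,   0.        ,   1.        ]]), 'xyz': array([ 0.78837956, -0.34912458,  0.73742602]), 'orientation': array([-2.47582416, -0.63534711,  0.20169499])}
strap_hinge [(array([293.4, 223. ]), 0.74)]
strap_tip [(array([318.1, 178.6]), 0.
[... 294 characters left out ...]
ics': array([[394.29689986,   0.        , 319.07062507],
       [  0.        , 394.29689986, 199.30725181],
       [  0.        ,   0.        ,   1.        ]]), 'xyz': array([ 0.21706498, -0.38605153,  0.62156443]), 'orientation': array([-2.20873341,  0.80518461, -0.31927651])}
strap_hinge [(array([341.6, 227.8]), 0.56)]
strap_tip [(array([338.8, 164.3]), 0.95)]
lever_pivot [(array([365.2, 286.6]), 0.79), (array([352.9, 286. ]), 0.66)]
lever_tip [(array([348.3, 286.3]), 0.71), (array([382.3, 289.1]), 0.65)]
fixture [(array([349.2, 286.5]), 0.7)]
tube [(array([362. , 268.8]), 0.92)]
tin [(array([379.5, 211.8]), 0.84)]
collar [(array([439.4, 355.8]), 0.95)]
disc [(array([315.7, 386.4]), 0.65)]
```

View pics/scene0.png

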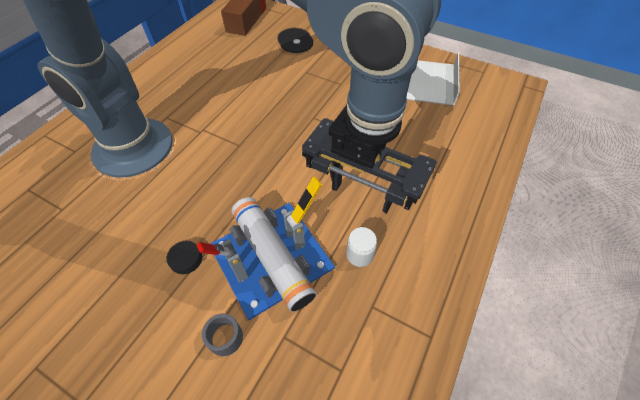

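View pics/side0.png

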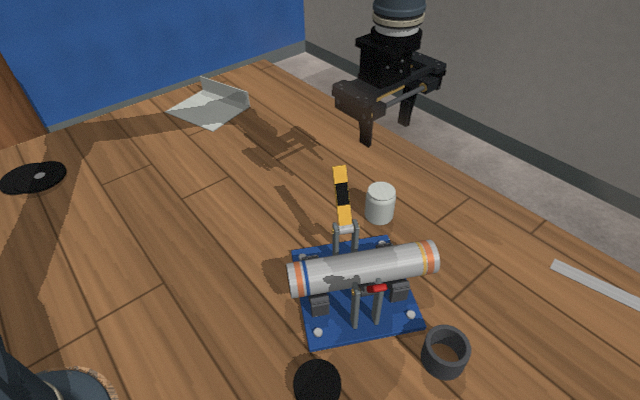

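```bash
cat > m.py <<'E'
from h import *
S=dict(strap_hinge=(293.4,223),strap_tip=(318.1,178.6),lever_pivot=(229.9,252.6),lever_tip=(199.7,245.1),fixture=(270.9,256),tube=(271.5,248.8),tin=(359.3,254.7),collar=(221.9,338.1),disc=(184,259.1))
D=dict(strap_hinge=(341.6,227.8),strap_tip=(338.8,164.3),lever_pivot=(365.2,286.6),lever_tip=(348.3,286.3),fixture=(349.2,286.5),tube=(362,268.8),tin=(379.5,211.8),collar=(439.4,355.8),disc=(315.7,386.4))
Z=dict(strap_hinge=.094,lever_pivot=.108,fixture=0,tube=.058,tin=0,collar=0,disc=0)
for k in S:
    rs=[ray("scene",S[k]),ray("side",D[k])]
    print(k,tri(rs).round(3),*( [atz("scene",S[k],Z[k]).round(3),atz("side",D[k],Z[k]).round(3)] if k in Z else []))
E
python3 m.py
```

```text
strap_hinge [ 0.55  -0.034  0.088] [ 0.554 -0.041  0.094] [ 0.547 -0.034  0.094]
strap_tip [0.581 0.016 0.194]
lever_pivot [ 0.484 -0.16   0.107] [ 0.486 -0.163  0.108] [ 0.484 -0.157  0.108]
lever_tip [ 0.444 -0.176  0.151]
fixture [ 0.518 -0.091 -0.002] [ 0.52  -0.094  0.   ] [ 0.518 -0.09  -0.   ]
tube [ 0.533 -0.101  0.056] [ 0.533 -0.1    0.058] [ 0.531 -0.105  0.058]
tin [0.693 0.001 0.01 ] [0.692 0.004 0.   ] [0.701 0.01  0.   ]
collar [ 0.535 -0.285  0.008] [ 0.532 -0.288  0.   ] [ 0.539 -0.28   0.   ]
disc [ 0.356 -0.192  0.004] [ 0.354 -0.193  0.   ] [ 0.357 -0.189  0.   ]
```

The side and scene views agree to within several mm. The hinge-to-pivot distance comes out at 140 mm as it should, which puts the fixture at about (0.519, -0.093) with yaw about -27.7°. I'll overlay the model to check the pose and joint angles.

```bash
cat >> h.py <<'E'
YAW=np.radians(-27.7);O=np.array([.519,-.093,0])
fx=np.array([np.cos(YAW),np.sin(YAW),0]);fy=np.array([-np.sin(YAW),np.cos(YAW),0]);fz=np.array([0,0,1.])
def W(x,y,z): return O+fx*x+fy*y+fz*z
def F(P): d=np.array(P)-O; return np.array([d@fx,d@fy,d[2]])
def over(n,img,s,l):
    def L(a,b,c):
        cv2.line(img,tuple(int(v) for v in proj(n,W(*a)).round()),tuple(int(v) for v in proj(n,W(*b)).round()),c,1)
    q=[(-.1,-.105,.012),(.1,-.105,.012),(.1,.105,.012),(-.1,.105,.012)]
    for i in range(4):L(q[i],q[(i+1)%4],(0,255,0))
    L((-.13,0,.058),(.13,0,.058),(255,0,255))
    L((0,.065,.094),(0,.065-.115*np.cos(s),.094+.115*np.sin(s)),(255,0,0))
    L((0,-.075,.108),(0,-.075+.08*np.cos(l),.108+.08*np.sin(l)),(255,255,0))
    return img
E
python3 - <<'E'
from h import *
t=[]
for n,c in(("scene",(150,130,400,380)),("side",(230,130,480,400))):
    i=over(n,cv2.imread(f"pics/{n}0.png"),2.1,2.1)[c[1]:c[3],c[0]:c[2]]
    t.append(cv2.resize(i,(400,400),interpolation=cv2.INTER_CUBIC))
cv2.imwrite("pics/ov.png",np.hstack(t))
s=r.sense();print(F(s["position"]))
E
```

```text
[0.09488778 0.15487625 0.22258691]
```

View pics/ov.png

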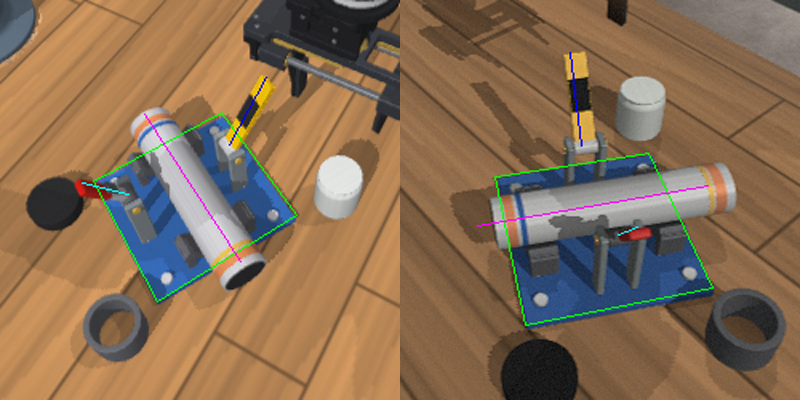

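The overlay fits: base outline, strap at about 2.1 rad and lever at about 2.1 rad all match. The tube sits about 15 mm toward +x. First move: shut the fingers, turn the jaw axis onto the fixture's x, and go behind the strap.

Request:
carry_out(
  motion="15 -20 0 8 1; 35 -50 0 16 1; 53 -79 0 24 1; 53 -79 30 27.7 1; 53 -79 57 27.7 1",
  squeeze=10,
)

```text
time: 1.62
position: [0.5959, 0.0536, 0.1655]
tool_rot: [2.688, 1.626, 0.002]
wrist_force: [0.5, 0.2, -1.1]
finger_gap: 0.0452
```

```bash
python3 - <<'E'
from h import *
s=r.sense();print(F(s["position"]),s["tool_rot"],s["finger_gap"],s["wrist_force"]);M=R.from_rotvec(s["tool_rot"]).as_matrix();print((np.stack([fx,fy,fz])@M).round(3))
for n in("scene","side"): cv2.imwrite(f"pics/{n}1.png",r.camera(n))
cv2.imwrite("pics/c1.png",np.vstack([cv2.imread(f"pics/{n}1.png")[100:380,120:480] for n in("scene","side")]))
E
```

```text
[-3.75992972e-05  1.65523740e-01  1.65496576e-01] [2.68767413e+00 1.62557854e+00 2.02282643e-03] 0.045158231427924994 [ 0.49943162  0.24670964 -1.11903849]
[[-0.001  1.     0.001]
 [ 1.     0.001  0.001]
 [ 0.001  0.001 -1.   ]]
```

View pics/c1.png

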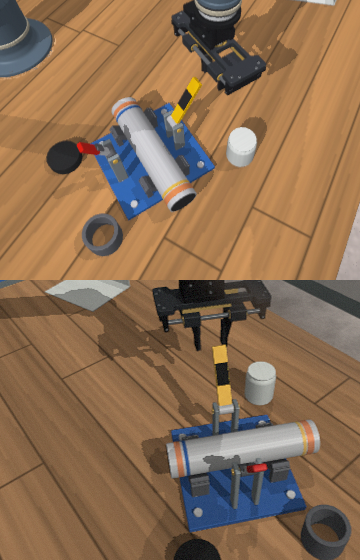

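Request:
carry_out(
  motion="0 0 0 0 1; 0 0 0 0 1; 0 0 0 0 1; -5 0 0 0 1; -15 0 0 0 1",
)

```text
time: 2.35
position: [0.5889, 0.0395, 0.1657]
tool_rot: [2.688, 1.626, 0.0]
wrist_force: [0.5, -0.3, -1.1]
finger_gap: 0.001
```

Request:
carry_out(
  motion="-15 0 0 0 1; -30 0 0 0 1; -45 0 0 0 1; -60 0 0 0 1; -70 0 0 0 1",
)

```text
time: 2.98
position: [0.5555, -0.0238, 0.1653]
tool_rot: [-2.69, -1.623, 0.002]
wrist_force: [1.0, 0.1, 1.5]
finger_gap: 0.0006
```

```bash
python3 - <<'E'
from h import *
s=r.sense();print(F(s["position"]),s["finger_gap"],s["wrist_force"],s["time"])
for n in("scene","side"): cv2.imwrite(f"pics/{n}2.png",r.camera(n))
cv2.imwrite("pics/c2.png",np.vstack([cv2.imread(f"pics/{n}2.png")[100:380,120:480] for n in("scene","side")]))
E
```

```text
[0.00018843 0.07820845 0.165305  ] 0.0006394442446613935 [0.9948221  0.07665988 1.47721756] 2.975
```

View pics/c2.png

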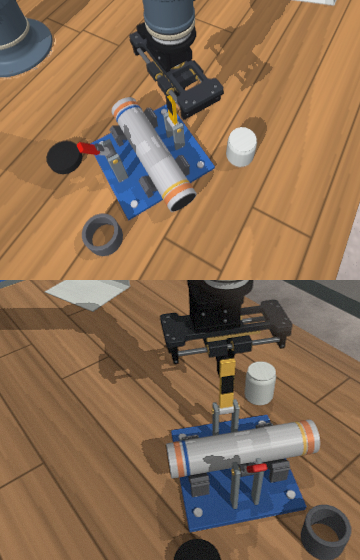

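Request:
carry_out(
  motion="-13 0 -2 0 1; -26 0 0 0 1; -38 0 5 0 1; -49 0 11 0 1; -58 0 20 0 1",
)

```text
time: 3.7
position: [0.5292, -0.0749, 0.1453]
tool_rot: [2.688, 1.624, -0.0]
wrist_force: [-0.5, 1.1, 2.0]
finger_gap: 0.0004
```

Request:
carry_out(
  motion="-9 0 10 0 1; -14 0 19 0 1; -17 0 28 0 1; -20 0 38 0 1; -21 0 45 0 1",
)

```text
time: 4.32
position: [0.5198, -0.0923, 0.0998]
tool_rot: [2.688, 1.625, -0.0]
wrist_force: [-0.4, -1.2, 1.0]
finger_gap: 0.0008
```

```bash
python3 - <<'E'
from h import *
s=r.sense();print(F(s["position"]),s["finger_gap"],s["wrist_force"],s["time"])
for n in("scene","side"): cv2.imwrite(f"pics/{n}3.png",r.camera(n))
cv2.imwrite("pics/c3.png",np.vstack([cv2.imread(f"pics/{n}3.png")[100:380,120:480] for n in("scene","side")]))
E
```

```text
[0.00039975 0.00096439 0.09983163] 0.0007749597031623866 [-0.42706775 -1.16748483  1.03769506] 4.325
```

View pics/c3.png

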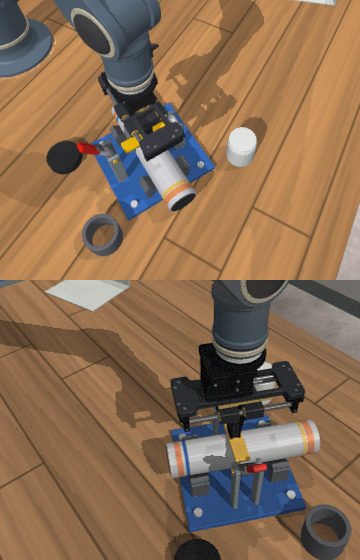

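Now press down gently. The strap is nearly level, with the fingers at 99.8 mm against a final top face of 98 mm.

Request:
carry_out(
  motion="-5 0 1 0 1; -5 0 2 0 1; -5 0 3 0 1; -5 0 4 0 1; -5 0 4 0 1",
)

```text
time: 5.05
position: [0.5174, -0.097, 0.0983]
tool_rot: [2.689, 1.624, -0.0]
wrist_force: [-4.6, -0.4, 12.1]
finger_gap: 0.0005
```

Request:
carry_out(
  motion="0 0 -40 0 1; 0 0 -80 0 1; 0 0 -120 0 1; -40 0 -120 0 1; -80 0 -120 0 1",
)

```text
time: 5.68
position: [0.4803, -0.1678, 0.2174]
tool_rot: [2.686, 1.627, 0.003]
wrist_force: [-0.1, -1.3, 0.6]
finger_gap: 0.0003
```

Request:
carry_out(
  motion="-35 0 0 0 1; -72 0 0 0 1; -72 0 25 0 1; -72 0 50 0 1; -72 0 50 0 1",
)

```text
time: 6.3
position: [0.4456, -0.2305, 0.1652]
tool_rot: [-2.686, -1.624, 0.003]
wrist_force: [-0.6, 0.3, 1.5]
finger_gap: 0.0002
```

```bash
python3 - <<'E'
from h import *
s=r.sense();print(F(s["position"]),s["finger_gap"],s["wrist_force"],s["time"])
for n in("scene","side"): cv2.imwrite(f"pics/{n}4.png",over(n,r.camera(n),0,2.1))
cv2.imwrite("pics/c4.png",np.vstack([cv2.imread(f"pics/{n}4.png")[100:380,120:480] for n in("scene","side")]))
E
```

```text
[-0.00111281 -0.15586633  0.1651658 ] 0.00017735434392963576 [-0.62732878  0.30914926  1.47025399] 6.3
```

View pics/c4.png

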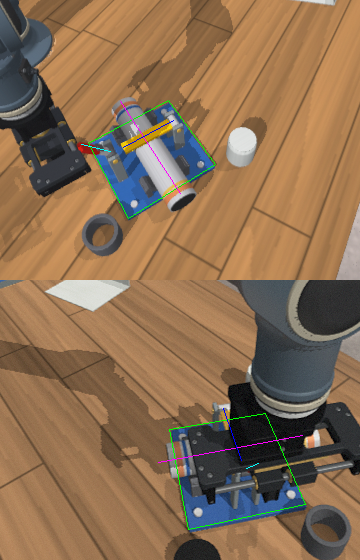

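The strap lies on the θ=0 overlay line, and the fingers are outside the lever. Now push the lever in.

Request:
carry_out(
  motion="10 0 0 0 1; 24 0 0 0 1; 38 0 0 0 1; 52 0 0 0 1; 66 0 0 0 1",
)

```text
time: 7.02
position: [0.4785, -0.173, 0.1676]
tool_rot: [2.686, 1.623, 0.001]
wrist_force: [-0.5, -3.7, 3.8]
finger_gap: 0.0007
```

```bash
python3 - <<'E'
from h import *
s=r.sense();print(F(s["position"]),s["wrist_force"],s["time"])
cv2.imwrite("pics/c5.png",np.vstack([r.camera(n)[100:380,120:480] for n in("scene","side")]))
for t in (75,60,45,30,15,0):
    a=np.radians(t);print(t,(-75+60*np.cos(a)-5*np.sin(a)-9.5).round(1),(108+60*np.sin(a)+5*np.cos(a)).round(1))
E
```

```text
[ 0.0013443  -0.08969446  0.16762831] [-0.46073512 -3.73867029  3.79622092] 7.025
75 -73.8 167.2
60 -58.8 162.5
45 -45.6 154.0
30 -35.0 142.3
15 -27.8 128.4
0 -24.5 113.0
```

View pics/c5.png

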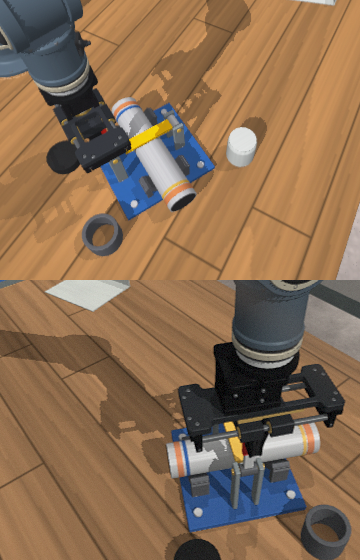

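Request:
carry_out(
  motion="16 0 -1 0 1; 31 0 3 0 1; 44 0 11 0 1; 50 0 17 0 1; 55 0 23 0 1",
)

```text
time: 7.75
position: [0.5026, -0.124, 0.143]
tool_rot: [-2.688, -1.624, 0.002]
wrist_force: [-1.5, -3.9, 1.3]
finger_gap: 0.0006
```

Request:
carry_out(
  motion="3 0 7 0 1; 6 0 14 0 1; 8 0 19 0 1; 10 0 24 0 1; 11 0 28 0 1",
)

```text
time: 8.38
position: [0.5084, -0.1143, 0.1154]
tool_rot: [2.689, 1.625, 0.001]
wrist_force: [-2.3, -2.6, 3.2]
finger_gap: 0.0003
```

```bash
python3 - <<'E'
from h import *
s=r.sense();print(F(s["position"]),s["wrist_force"],s["time"])
cv2.imwrite("pics/c6.png",np.vstack([r.camera(n)[100:380,120:480] for n in("scene","side")]))
E
```

```text
[ 0.00047961 -0.0237881   0.11536025] [-2.2612631  -2.61991353  3.19985672] 8.375
```

View pics/c6.png

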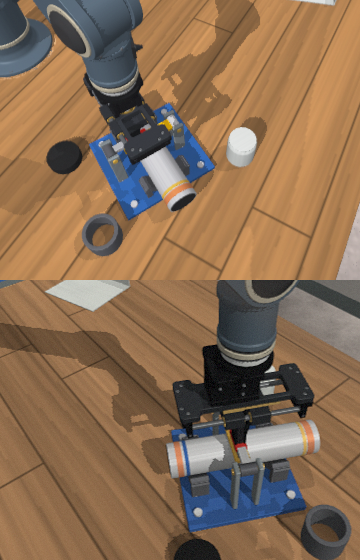

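Request:
carry_out(
  motion="4 0 1 0 1; 4 0 2 0 1; 4 0 3 0 1; 4 0 5 0 1; 4 0 6 0 1",
)

```text
time: 9.1
position: [0.511, -0.1102, 0.1128]
tool_rot: [-2.689, -1.625, -0.003]
wrist_force: [-8.1, 2.0, 29.3]
finger_gap: 0.0004
```

The lever is against its stop: fingers at 112.8 mm (expected 113) with 29 N on the wrist. Retreating straight up, then aside to look.

Request:
carry_out(
  motion="0 0 -30 0 1; 0 0 -70 0 1; 0 0 -120 0 1; 0 0 -160 0 1; 0 0 -160 0 1",
)

```text
time: 9.72
position: [0.5121, -0.1105, 0.2728]
tool_rot: [2.685, 1.624, 0.01]
wrist_force: [-0.6, -0.6, -0.1]
finger_gap: 0.0006
```

Request:
carry_out(
  motion="50 0 0 0 1; 100 0 0 0 1; 150 0 0 0 1; 200 0 0 0 1; 200 0 0 0 1",
)

```text
time: 10.35
position: [0.603, 0.0722, 0.2673]
tool_rot: [-2.679, -1.634, 0.002]
wrist_force: [-0.5, -0.9, -0.9]
finger_gap: 0.0003
```

```bash
python3 - <<'E'
from h import *
s=r.sense();print(F(s["position"]),s["wrist_force"],s["time"])
t=[]
for n,c in(("scene",(150,130,400,380)),("side",(230,130,480,400))):
    i=r.camera(n);
    for q in("tube","strap_tip","lever_tip","tin","collar","disc"): print(n,q,[(np.round(d["point"],1),round(d["conf"],2)) for d in r.spot_point(n,q)[:1]])
    print(proj(n,W(0,-.05,.094)),proj(n,W(0,.005,.108)))
    t.append(cv2.resize(i[c[1]:c[3],c[0]:c[2]],(400,400),interpolation=cv2.INTER_CUBIC))
cv2.imwrite("pics/c7.png",np.hstack(t))
E
```

```text
[-0.00245181  0.18528564  0.26728834] [-0.53293589 -0.91378146 -0.88121219] 10.35
scene tube [(array([271.5, 247.7]), 0.76)]
scene strap_tip [(array([243.3, 247.7]), 0.98)]
scene lever_tip [(array([267.4, 231.9]), 0.83)]
scene tin [(array([354.9, 253.9]), 0.75)]
scene collar [(array([223.7, 339.3]), 0.77)]
scene disc [(array([183. , 259.9]), 0.64)]
[243.27625793 247.48119804] [266.79871648 230.58642667]
side tube [(array([361.5, 268.9]), 0.75)]
side strap_tip [(array([360.2, 280.8]), 0.84)]
side lever_tip [(array([356.5, 250.3]), 0.74)]
side tin [(array([374.8, 214.1]), 0.87)]
side collar [(array([439.9, 358.8]), 0.89)]
side disc [(array([314.4, 385. ]), 0.72)]
[361.26713501 279.56597339] [352.45039839 247.86420649]
```

View pics/c7.png

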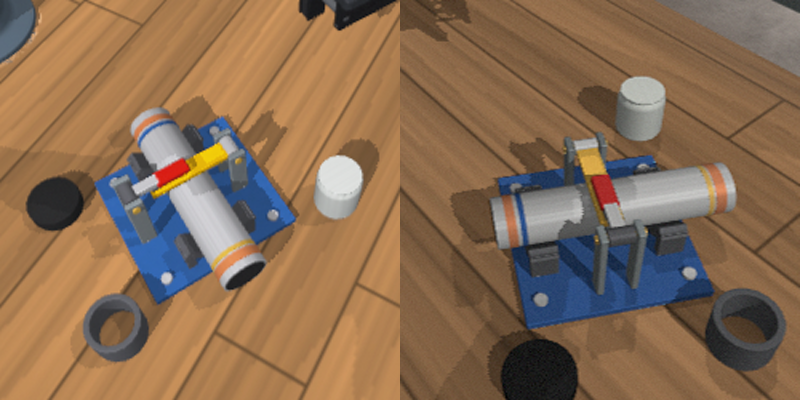

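The picture shows the strap down across the tube, with the red lever level over the strap's end (lever tip at scene pixel 267,232; model for fully down 267,231). Tube, tin, collar and disc look unmoved from the first overlay.

```bash
python3 -c "
from plant import r
print(r.sign_off())"
```

```text
the job is handed in; nothing more can be done
None
```

The tube is clamped and the job is handed in. I pushed the yellow strap fully down with the shut fingers. Then I swung the red lever down over the strap's end and moved the gripper clear. The last clock reading was 10.4 s, plus under 1 s of final camera calls.

- **Strap:** it stopped at 98.3 mm under the fingertips (98 expected) with about 12 N on the wrist. Its tip showed within 2 px of the fully-down position in both cameras.
- **Lever:** it stopped at 112.8 mm (113 expected) with about 29 N on the wrist. Its tip was within 1.5 px in the scene view. The side view disagreed a little, by about 5 px, which I put down to network error because the end-stop height matched.
- **Tube and loose things:** all four look unmoved when the before and after pictures are compared. The network's points for them shifted by at most 5 px. The largest shift was the tin's, and the gripper passed well above it.

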